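# Secure the battery carrier and hold it level over its drip tray

## Robot

A 7-joint arm with a two-finger parallel gripper is mounted at the origin on the work surface. World frame = base frame: x ahead of the robot, y to its left, z up, the work surface at z = 0. Lengths are in m, angles in rad, forces in N, time in s.
With the tool pointing down it reaches from about 0.425 to 0.925 m from the base axis. Payload 6.8 kg.
Tool frame: the origin (TCP) lies midway between the tips of the shut fingers; the grasp point (between the pads) lies 19 mm behind it; z points along the fingers, x is the direction in which the jaws open and shut, and the axes are right-handed (so a half turn about z gives the same grasp; the last joint's range is limited). The gripper opens to 85 mm and grips with 20 to 120 N. Pads are 22 mm wide; open, the fingers measure 114 mm over their backs; the gripper's body (76 mm by 85 mm) begins 54 mm behind the grasp point. The pads swing forward as they close: fully open they stand 13 mm farther back than shut.
Start: joints at [1.023, 0.477, 0.022, 1.555, -0.011, 1.109, -0.083], TCP at [0.287, -0.611, 0.231] pointing down, gripper open.
Joint ranges: [-2.96, 2.96], [-0.34, 2.1], [-1.41, 1.46], [0.24, 2.44], [-1.37, 4.51], [0.17, 1.92], [-2.96, 2.96]. Speed limits (rad/s): [2.39, 2.39, 3.14, 3.14, 3.14, 3.14, 3.14].

## Interface

Orientations are given as a unit quaternion [w, x, y, z].
In Python, from station import bot, imaging, nets gives the robot as it stands. The module is installed in compiled form; this text tells all that it offers.
- The arm moves only by the tool apply_moves, never from a script. Its argument "moves" is text: rows parted by semicolons, each of 7 numbers parted by spaces: the gripper command: -1 is fully open, 1 is shut, values between are in proportion, then the shift along the tool's x, y, z normalised to -1 to 1, where 1 is 120 mm, then the turn, a rotation vector about the tool's x, y, z normalised to -1 to 1, where 1 is 4 degrees. In form: hand dx dy dz rx ry rz; .... A call has 1 to 12 rows; each row shifts and turns the commanded pose from where the row before left it, along the tool's axes as they then stand; what a row does not reach is not made up. A row lasts 1/12 s, in which the tool goes at most 41.7 mm and 7.16 degrees, less where a joint would pass 70% of its speed; a pose out of reach is approached as far as the arm can. A call with a number of a shift or a turn outside -1 to 1 is refused whole. A call with a gripper value outside its range is refused whole. The fingers move at their own pace and stop on an object; "force" is the grip in N (left out, the last holds). Time passes only in rows, so rows that do not move let the fingers close. It gives the time, the measured TCP pose, the force and the opening at its end, in the units of the state.
- bot.get_obs(): the state, without advancing time (a new reading comes with each control period).
- imaging.read_camera(name): name is "scene" or "top" or "wrist"; returns a dict with "image" (480x640x3 uint8, red, green, blue), "fx", "fy", "cx", "cy" (pixels), "view" (4x4, takes a point from world to camera coordinates); the wrist camera has in their place "mount" (4x4, takes a point from camera to tool coordinates, whose origin is the TCP and whose axes are the tool frame's). Camera axes: x right, y down, z forward; pixel columns grow to the right and rows downward; lengths in m; the calibration is good to about 2 mm. A picture is of the moment at which its call begins: read the wrist's pose just before it. There is no depth.
- bot.hand_in(): hands the job in, once; it reports no verdict.
Trained networks look in a picture, given as the dict that the camera call returned (one of the last four; its "shot" number tells which), for a name from the list of things; names that differ only in an ending like _2 or _b are one class to them, and where a whole thing is asked for, a point or a joint stands for the part that bears it (a point fixed in the world has none). Each returns a list of dicts, best first, with "score" (0 to 1); they miss things now and then, are a little off and sometimes report something else, mostly with a low value. They report only what shows in the picture. A call takes as long as a camera call.
- nets.spot_in(picture, name): "rect" ([left, top, right, bottom] in pixels, round what is visible of it).
- nets.outline_of(picture, name): "region" (480x640 bool, what is visible of it) and "rect" ([left, top, right, bottom] in pixels, round what is visible of it).
- nets.spot_point(picture, name): "location" ([column, row] in pixels: a listed point, or the origin of a listed thing).
The state is a dict: "t": time; "q": joint angles; "joint_vel": joint speeds; "joint_torque": joint torques, N m; "eef_pos": TCP position; "tool_rot": TCP orientation; "contact_force": force on the tool from outside, world axes, zero at the start; "torque": the same for the moment, N m; "gripper_width": opening from 0.0 (shut) to 1.0 (fully open).
Only numpy, scipy, OpenCV 4.12 (cv2) and the standard library are available. Lean on these libraries where they do the work, as an engineer would, in place of code of your own. Each camera call takes 0.05 s, during which the arm holds its last target.

## Task

The drip tray under the battery carrier has to be wiped. Swing the carrier's red retaining bar down until it rests fully home in its catch, then lift the carrier by its black handle and finish while still holding it, steady and level, about 10 cm above the floor of the tray and over the middle of it. Don't let the carrier tip at any time, and leave the small parts lying around and the red push button alone.

Things in the scene. Friction and masses are not known exactly. Their poses are not given: they have to be found in the camera images.
- tray: Fixed grey plastic drip tray on the counter, 180 (its x) by 250 (its y) mm, rim 14 mm high, walls and floor 4 mm thick. Origin: centre of its underside, on the counter; z up.
- tray_in (a point): Centre of the drip tray's inner floor, 4 mm above the counter, axes as the tray's.
- carrier: Loose yellow steel battery carrier standing in the tray, 100 (x) by 170 (y: -99 to +71) mm, 0.75 to 0.95 kg in all with battery. Origin: centre of its underside below the handle; z up. The battery lies along y between side walls 46 mm high (outer faces x = -39, +39); the +y end wall is 64 mm high; the open -y end is closed by the red retaining bar, which crosses along x at y = -85.
- bar_hinge (a point): Hinge axis of the retaining bar, at carrier x = -46, y = -85, z = 60 mm, between two yellow posts 72 mm high.
- catch (a point): The U-shaped yellow catch for the bar, at carrier x = +46, y = -85, z = 54 mm (its seat); cheeks up to z = 62 mm, 18 mm apart, so the closed bar stands 4 mm proud of them.
- handle: The carrier's rigid black grip, fixed to it: 104 mm along its x, 18 mm wide (y), 18 mm high (z), on two flat steel legs at x = -43 and +43 mm (80 mm clear between). Origin: centre of the grip, 130 mm above the carrier's underside, straight above its origin and almost over the centre of mass; axes as the carrier's. 39 mm clear from the grip down to the battery's top (30 mm at the terminals).
- bar (a joint): Angle of the red retaining bar (rad): 0 = level, home in its catch; grows as the free end swings up (at most 1.35); starts raised by 0.7 to 1.2. A stiff hinge (0.06 N m) keeps it where it is left. The bar, 12 by 12 mm in section, runs from the hinge to its free end 120 mm away, towards the carrier's +x at 0, towards +z at 1.57.
- bar_tip (a point): Middle of the free end of the red retaining bar, 120 mm from its hinge (closed: carrier x = +74, y = -85, z = 60 mm).
- battery: Loose black and blue battery in the carrier, 66 (x) by 130 (y) by 78 mm high, with two brass terminals 9 mm high on top near the -y end; about 0.5 kg. Origin: centre of its underside, on the carrier's 4 mm floor; axes as the carrier's, z up.
- adapter: Bystander: brass top-post adapter, 26 mm across, 25 mm high. Origin: centre of its underside.
- cover: Bystander: grey bakelite terminal cover, 50 by 34 by 26 mm. Origin: centre of its underside.
- spacer: Bystander: white nylon bolt spacer, 24 mm across, 20 mm high. Origin: centre of its underside.
- spanner: Bystander: steel combination spanner 160 mm long, lying flat along its x. Origin at its underside.
- busbar: Bystander: copper bus bar offcut, 90 (x) by 25 by 6 mm, lying flat. Origin: centre of its underside.
- release (a joint): Travel (m) of the round red push button (36 mm across, black housing) that releases the small tilting tray at the left of the counter; 0 = up, 0.006 = fully down. Not to be touched.

How it is judged:
On the way, in this order (a step that is already met when the one before it is completed fails the run):
1. the retaining bar rests in its catch while the carrier still stands in the tray (value of joint bar below 0.06 rad and z of carrier in the frame of tray_in below 0.01 m), for 0.2 s.
2. the carrier is lifted by its handle clear of the tray (z of carrier in the frame of tray_in above 0.04 m and contact force between handle and the fingers above 2 N), for 0.2 s.
At the end, for the whole second after the job is handed in: Gripped by its handle, the carrier hangs 75 to 125 mm above the tray floor, within 50 mm of the tray centre, tilted under 0.09 rad, under 20 mm/s and 0.15 rad/s, not touching the tray; the bar is in its catch (under 0.08 rad) and the battery sits in the carrier (value of joint bar below 0.08 rad and z of carrier in the frame of tray_in between 0.075 and 0.125 m and horizontal distance between carrier and tray_in below 0.05 m and angle between carrier's own z axis and vertical below 0.09 rad and linear speed of carrier below 0.02 m/s and angular speed of carrier below 0.15 rad/s and contact force between handle and the fingers above 2 N and contact force between carrier and tray below 0.05 N and z of battery in the frame of carrier below 0.012 m and horizontal distance between battery and carrier below 0.015 m); the arm keeps its last pose, push and grip.
It fails at once if the carrier is tipped by more than about 14 degrees (angle between carrier's own z axis and vertical above 0.25 rad).
It fails at once if a small part lying around is moved by more than 20 mm (distance of any of adapter, cover, spacer, spanner, busbar from where it was at the start of the episode above 0.02 m).
It fails at once if the red button is pressed (value of joint release above 0.003 m).
It also fails if it takes over 48 s, if anything falls off the work surface, if the arm or the gripper's body presses on something with over 40 N, if the wrist force passes 120 N, or if a joint passes its speed limit or range.

## Working session

There is one attempt and no reset: what is moved stays moved. The work goes in short steps, Python scripts to look and compute and a tool call to move; the robot and the scene stay as the last step left them, time stands still between calls to the robot, and variables do not carry over. Pictures are saved under pics/ and viewed, and the job is handed in when it is done.

Besides the shell and the picture viewer there is one more tool, called after "Emit:" as a command line: name --argument value ..., lists and objects as JSON in quotes. apply_moves: Moves the arm, as the interface text tells. Scaled input: -1 to 1 covers 120 mm each way for a shift and 4 degrees each way for a turn. Its arguments: {"type":"object","properties":{"moves":{"type":"string"},"force":{"type":"number"}},"required":["moves"]}

```bash
ls; mkdir -p pics
python3 - <<'E'
from station import bot, imaging, nets
import cv2,numpy as np
o=bot.get_obs()
for k,v in o.items(): print(k,np.round(v,4))
for n in ["scene","top"]:
    p=imaging.read_camera(n)
    print(n,p['fx'],p['fy'],p['cx'],p['cy'],np.round(p['view'],4).tolist())
    cv2.imwrite(f"pics/{n}0.png",p['image'][:,:,::-1])
    for t in ["tray_in","carrier","bar_hinge","catch","handle","bar_tip","battery","tray"]:
        r=nets.spot_point(p,t); print(t,[(np.round(x['location'],1).tolist(),round(x['score'],2)) for x in r[:2]])
E
```

```text
pics
t 0.0
q [ 1.0229  0.4778  0.0224  1.5564 -0.0115  1.1093 -0.0831]
joint_vel [-0.0002  0.0011 -0.0001  0.0001  0.0005 -0.0016  0.0011]
joint_torque [ 2.00000e-04 -5.96458e+01  1.60820e+00 -2.81198e+01  1.26000e-02
  9.40000e-03  1.00000e-04]
eef_pos [ 0.2871 -0.6102  0.2303]
tool_rot [-4.000e-04  8.443e-01 -5.358e-01 -8.000e-04]
contact_force [ 0.0694 -0.1688  0.267 ]
torque [-0.0125  0.018   0.0096]
gripper_width 1.0037
scene 486.58141134177515 486.58141134177515 324.03109920058046 230.12890510382502 [[0.4186, 0.9082, 0.0049, -0.2673], [0.7503, -0.3428, -0.5653, -0.3753], [-0.5117, 0.2403, -0.8248, 1.5141], [0.0, 0.0, 0.0, 1.0]]
tray_in [([262.1, 246.9], 0.7), ([396.6, 149.5], 0.27)]
carrier []
bar_hinge [([222.6, 240.7], 0.81)]
catch [([250.0, 264.7], 0.78)]
handle [([261.9, 211.1], 0.81), ([454.2, 227.7], 0.2)]
bar_tip [([230.6, 228.4], 0.43)]
battery [([264.4, 239.5], 0.83)]
tray [([266.4, 247.2], 0.95)]
top 464.67367052102793 464.67367052102793 320.92888199583984 239.76769092027067 [[-0.0261, -0.9996, -0.0091, 0.0628], [-0.9971, 0.0267, -0.0714, 0.5926], [0.0716, 0.0072, -0.9974, 1.1926], [0.0, 0.0, 0.0, 1.0]]
tray_in [([381.4, 274.2], 0.71), ([382.9, 268.7], 0.56)]
carrier [([377.2, 278.7], 0.78)]
bar_hinge [([417.8, 278.4], 0.92), ([378.0, 270.9], 0.44)]
catch [([400.4, 243.1], 0.8)]
handle [([384.3, 275.7], 0.58)]
bar_tip [([418.7, 252.6], 0.68)]
battery [([377.1, 276.4], 0.79)]
tray [([378.6, 270.4], 0.6)]
```

View pics/scene0.png

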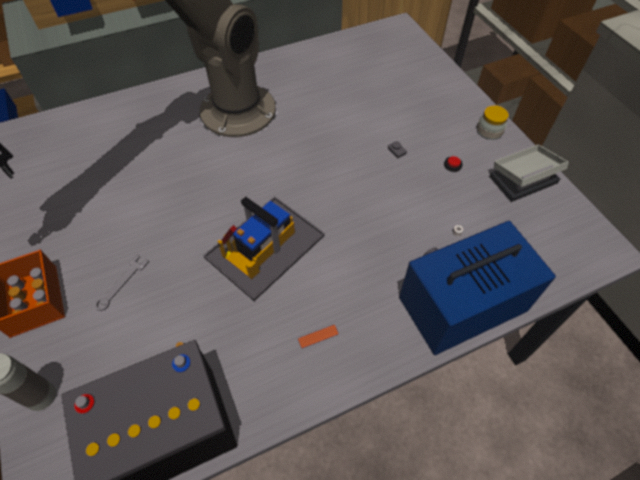

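View pics/top0.png

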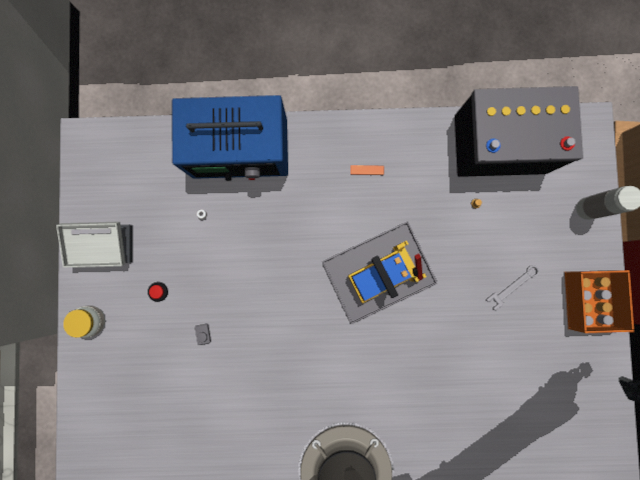

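```bash
cat > h.py <<'E'
import numpy as np, cv2
from scipy.optimize import least_squares
def proj(p,X):
    X=np.atleast_2d(X); c=X@p['view'][:3,:3].T+p['view'][:3,3]
    return np.c_[p['fx']*c[:,0]/c[:,2]+p['cx'],p['fy']*c[:,1]/c[:,2]+p['cy']]
def ray(p,uv,z):
    V=np.array(p['view']);R=V[:3,:3];C=-R.T@V[:3,3]
    d=R.T@np.array([(uv[0]-p['cx'])/p['fx'],(uv[1]-p['cy'])/p['fy'],1])
    return C+d*(z-C[2])/d[2]
def car(pose,L):
    x,y,th=pose; L=np.atleast_2d(L); c,s=np.cos(th),np.sin(th)
    return np.c_[x+c*L[:,0]-s*L[:,1],y+s*L[:,0]+c*L[:,1],0.004+L[:,2]]
E
python3 - <<'E'
from station import bot,imaging,nets
from h import *
S=imaging.read_camera("scene");T=imaging.read_camera("top")
for n,z in [("handle",.134),("bar_hinge",.064),("catch",.058),("battery",.008),("tray",0),("tray_in",.004),("carrier",.004)]:
    for p,m in((S,"S"),(T,"T")):
        r=nets.spot_point(p,n)
        if r: print(n,m,np.round(ray(p,r[0]['location'],z),4))
for n in ["adapter","cover","spacer","spanner","busbar","release"]:
    r=nets.spot_point(T,n)
    if r: print(n,[(np.round(ray(T,q['location'],0.01),3),round(q['score'],2)) for q in r[:2]])
E
```

```text
handle S [ 0.4905 -0.1021  0.134 ]
bar_hinge S [ 0.4605 -0.1717  0.064 ]
bar_hinge T [ 0.4928 -0.1893  0.064 ]
catch S [ 0.5644 -0.1591  0.058 ]
catch T [ 0.5769 -0.153   0.058 ]
battery S [ 0.4904 -0.1022  0.008 ]
battery T [ 0.5026 -0.0987  0.008 ]
tray T [ 0.5062 -0.1021  0.    ]
tray_in S [0.3663 0.3638 0.004 ]
tray_in T [ 0.5087 -0.1041  0.004 ]
carrier S [ 0.499 -0.104  0.004]
carrier T [ 0.4914 -0.1053  0.004 ]
adapter [(array([ 0.509, -0.097,  0.01 ]), 0.6), (array([ 0.69 , -0.363,  0.01 ]), 0.43)]
cover [(array([0.362, 0.359, 0.01 ]), 0.71)]
spacer [(array([0.673, 0.351, 0.01 ]), 0.56)]
spanner [(array([ 0.463, -0.457,  0.01 ]), 0.85), (array([ 0.497, -0.111,  0.01 ]), 0.73)]Traceback (most recent call last):
  File "<stdin>", line 9, in <module>
ValueError: it knows: adapter, bar_hinge, bar_tip, battery, busbar, carrier, catch, cover, handle, spacer, spanner, tray, tray_in
```

Run:
```python
from station import bot,imaging,nets
from h import *
S=imaging.read_camera("scene");T=imaging.read_camera("top")
def draw(p,box,pose,bar,k,name):
    im=cv2.resize(p['image'][box[1]:box[3],box[0]:box[2],::-1],None,fx=k,fy=k,interpolation=cv2.INTER_CUBIC)
    def P(L,c):
        q=(proj(p,car(pose,L))-box[:2]+.5)*k
        cv2.polylines(im,[q.astype(int).reshape(-1,1,2)],False,c,1,cv2.LINE_AA)
    h=.052;
    P([[-h,-.009,.139],[h,-.009,.139],[h,.009,.139],[-h,.009,.139],[-h,-.009,.139]],(0,255,0))
    P([[-.05,-.099,0],[.05,-.099,0],[.05,.071,0],[-.05,.071,0],[-.05,-.099,0]],(255,0,255))
    P([[-.046,-.085,.06],[-.046+.12*np.cos(bar),-.085,.06+.12*np.sin(bar)]],(255,255,0))
    P([[.046,-.094,.062],[.046,-.076,.062]],(255,255,255))
    cv2.imwrite(name,im)
b=nets.outline_of(T,"tray")[0]['region']
# net outline of tray
c=max(cv2.findContours(b.astype(np.uint8),0,2)[0],key=cv2.contourArea)
r=cv2.minAreaRect(c);pts=cv2.boxPoints(r);print([np.round(ray(T,q,.014),4)[:2].tolist() for q in pts])
q=np.array([ray(T,q,.014)[:2] for q in pts]);print("tray c",q.mean(0))
tip={}
def res(v):
    o=[]
    for p in(S,T):
        for n,L in pts3(v[3]).items():
            if (p['shot'],n) in obs: o.append((proj(p,car(v[:3],[L]))[0]-obs[p['shot'],n]))
    return np.concatenate(o)
def pts3(a): return dict(handle=[0,0,.13],bar_hinge=[-.046,-.085,.06],catch=[.046,-.085,.054],bar_tip=[-.046+.12*np.cos(a),-.085,.06+.12*np.sin(a)],battery=[0,0,.004])
obs={}
for p in(S,T):
    for n in pts3(0):
        if n=="battery":continue
        r=nets.spot_point(p,n)
        if r: obs[p['shot'],n]=np.array(r[0]['location'])
f=least_squares(res,[.502,-.093,.4,1.],loss='soft_l1',f_scale=2);print(f.x.round(4),f.fun.round(1))
v=f.x
draw(S,(195,185,335,305),v[:3],v[3],5,"pics/s1.png")
draw(T,(315,210,445,330),v[:3],v[3],5,"pics/t1.png")
```

```text
[[0.5383, 0.0514], [0.6425, -0.1788], [0.4743, -0.2522], [0.372, -0.024]]
tray c [ 0.50676271 -0.10088308]
[ 0.4962 -0.1032  0.4516  1.0777] [ 1.4  0.9  0.1 -0.9  1.3 -0.3  1.7  1.7 -2.   1.7  6.1 -2.1  2.5  0.3
  1.8  3.2]
```

View pics/s1.png

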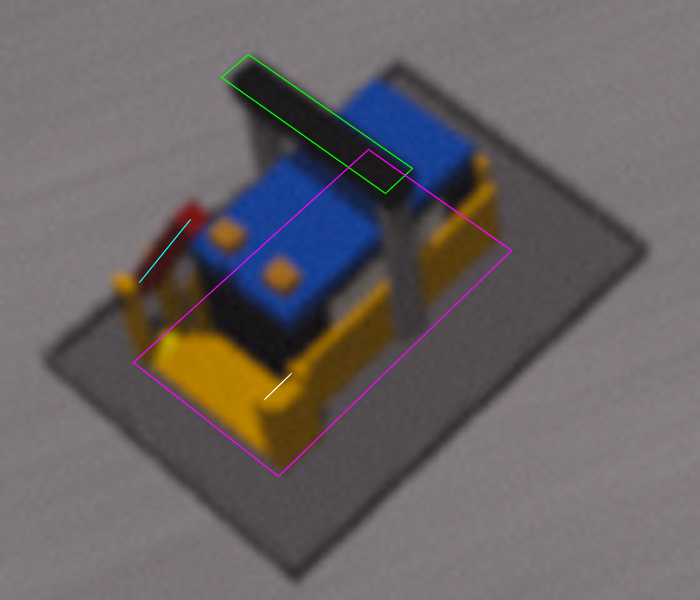

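View pics/t1.png

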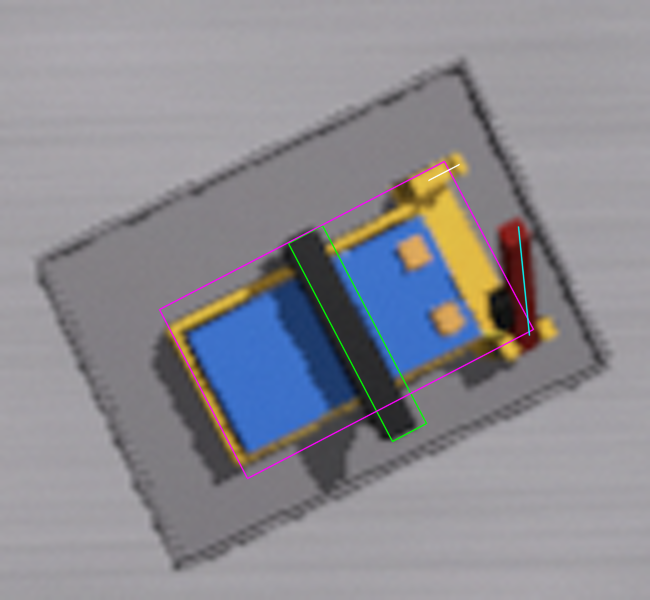

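Run:
```python
from station import bot,imaging,nets
import numpy as np
W=imaging.read_camera("wrist");print(W['fx'],W['cx'],W['cy'],np.round(W['mount'],4).tolist())
from scipy.spatial.transform import Rotation as R
o=bot.get_obs();q=o['tool_rot'];Rt=R.from_quat([*q[1:],q[0]]).as_matrix();print(Rt.round(3))
d=Rt.T@(np.array([.47,-.27,.26])-o['eef_pos']);print(d.round(4))
```

```text
357.2317685469221 320.3328895109594 233.73783530832918 [[1.0, -0.0024, 0.0, 0.0003], [0.0022, 0.957, 0.2902, -0.0747], [-0.0007, -0.2902, 0.957, -0.1431], [0.0, 0.0, 0.0, 1.0]]
[[ 0.426 -0.905  0.   ]
 [-0.905 -0.426 -0.   ]
 [ 0.    -0.    -1.   ]]
[-0.2306 -0.3103 -0.0287]
```

Emit:
apply_moves --moves "-1 -0.2 -0.25 -0.05 0 0 0;-1 -0.2 -0.25 -0.05 0 0 0;-1 -0.2 -0.25 -0.05 0 0 0;-1 -0.2 -0.25 -0.05 0 0 0;-1 -0.2 -0.25 -0.05 0 0 0;-1 -0.2 -0.25 -0.05 0 0 0;-1 -0.2 -0.25 -0.05 0 0 0;-1 -0.2 -0.25 -0.05 0 0 0;-1 -0.2 -0.25 -0.05 0 0 0;-1 -0.2 -0.25 -0.05 0 0 0;-1 -0.2 -0.25 -0.05 0 0 0;1 0 0 0 0 0 0" --force 40

```text
t: 3.55
eef_pos: [0.4781, -0.223, 0.2991]
tool_rot: [-0.002, 0.847, -0.531, 0.001]
contact_force: [1.0, 0.9, 0.1]
gripper_width: 0.882
```

```bash
cat >> h.py <<'E'
from scipy.spatial.transform import Rotation as Rn
def Rt(o): q=o['tool_rot']; return Rn.from_quat([*q[1:],q[0]]).as_matrix()
def wrist(imaging,bot):
    o=bot.get_obs(); W=imaging.read_camera("wrist"); M=np.eye(4);M[:3,:3]=Rt(o);M[:3,3]=o['eef_pos']
    W['view']=np.linalg.inv(M@np.array(W['mount'])); return W,o
E
python3 - <<'E'
from station import bot,imaging,nets
from h import *
W,o=wrist(imaging,bot)
print(o['t'],o['eef_pos'].round(4) if hasattr(o['eef_pos'],'round') else o['eef_pos'],Rt(o).round(3)[0],o['gripper_width'],np.abs(o['joint_vel']).max())
cv2.imwrite("pics/w1.png",W['image'][:,:,::-1])
for t in ["bar_hinge","catch","handle","bar_tip","battery","tray","tray_in"]:
        r=nets.spot_point(W,t); print(t,[(np.round(x['location'],1).tolist(),round(x['score'],2)) for x in r[:2]])
E
```

```text
3.55 [ 0.4781 -0.223   0.2991] [ 0.436 -0.9    0.005] 0.8824315913397167 0.10721266721972482
bar_hinge [([303.0, 178.7], 0.72)]
catch [([302.1, 81.9], 0.57)]
handle [([197.1, 135.3], 0.76)]
bar_tip [([295.3, 117.4], 0.62)]
battery [([231.3, 127.6], 0.79)]
tray []
tray_in []
```

View pics/w1.png

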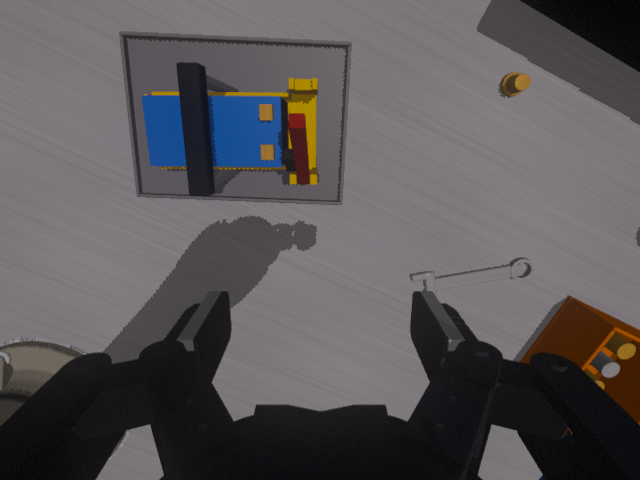

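```bash
cat > fit.py <<'E'
from station import bot,imaging,nets
from h import *
import sys
def pts3(a): return dict(handle=[0,0,.13],bar_hinge=[-.046,-.085,.06],catch=[.046,-.085,.054],bar_tip=[-.046+.12*np.cos(a),-.085,.06+.12*np.sin(a)])
def draw(p,box,pose,bar,k,name):
    im=cv2.resize(p['image'][box[1]:box[3],box[0]:box[2],::-1],None,fx=k,fy=k,interpolation=cv2.INTER_CUBIC)
    def P(L,c):
        q=(proj(p,car(pose,L))-box[:2]+.5)*k
        cv2.polylines(im,[q.astype(int).reshape(-1,1,2)],False,c,1,cv2.LINE_AA)
    h=.052
    P([[-h,-.009,.139],[h,-.009,.139],[h,.009,.139],[-h,.009,.139],[-h,-.009,.139]],(0,255,0))
    P([[-.05,-.099,0],[.05,-.099,0],[.05,.071,0],[-.05,.071,0],[-.05,-.099,0]],(255,0,255))
    P([[-.046,-.085,.06],[-.046+.12*np.cos(bar),-.085,.06+.12*np.sin(bar)]],(255,255,0))
    P([[.046,-.094,.062],[.046,-.076,.062]],(255,255,255))
    cv2.imwrite(name,im)
E
python3 - <<'E'
from fit import *
W,o=wrist(imaging,bot);T=imaging.read_camera("top");S=imaging.read_camera("scene")
obs={}
for p,m in((S,'S'),(T,'T'),(W,'W')):
    p['m']=m
    for n in pts3(0):
        r=nets.spot_point(p,n)
        if r and r[0]['score']>.4: obs[m,n]=np.array(r[0]['location'])
c=np.array([ray(W,q,.014)[:2] for q in [(121,33),(350,44),(341,204),(137,195)]]);print(c.round(3).tolist(),"tray",c.mean(0),[np.linalg.norm(c[i]-c[i-1]).round(3) for i in range(4)])
def res(v,ms='STW'):
    out=[]
    for p in(S,T,W):
        if p['m'] not in ms: continue
        for n,L in pts3(v[3]).items():
            if (p['m'],n) in obs: out.append((proj(p,car(v[:3],[L]))[0]-obs[p['m'],n]))
    return np.concatenate(out)
for ms in('STW','W'):
    f=least_squares(res,[.497,-.1,.42,1.],loss='soft_l1',f_scale=2,args=(ms,));print(f.x.round(4),f.fun.round(1))
    if ms=='STW': v=f.x
print(list(obs))
draw(W,(110,20,370,215),v[:3],v[3],3,"pics/w2.png")
draw(T,(315,210,445,330),v[:3],v[3],5,"pics/t2.png")
E
```

```text
[[0.537, 0.03], [0.63, -0.195], [0.468, -0.263], [0.375, -0.035]] tray [ 0.5023194  -0.11568788] [np.float64(0.175), np.float64(0.244), np.float64(0.175), np.float64(0.247)]
[ 0.4942 -0.1011  0.459   1.078 ] [-1.5  2.   0.3 -2.4  2.3  0.4  3.7  1.1  0.6  0.8  2.   0.3 -0.8 -0.4
  0.8 -0.5 -1.1  0.3  0.9  0.7]
[ 0.4942 -0.1011  0.4547  1.0697] [-0.8 -0.4  0.6 -0.2 -0.9  0.7  1.   0. ]
[('S', 'handle'), ('S', 'bar_hinge'), ('S', 'catch'), ('S', 'bar_tip'), ('T', 'bar_hinge'), ('T', 'catch'), ('W', 'handle'), ('W', 'bar_hinge'), ('W', 'catch'), ('W', 'bar_tip')]
```

View pics/w2.png

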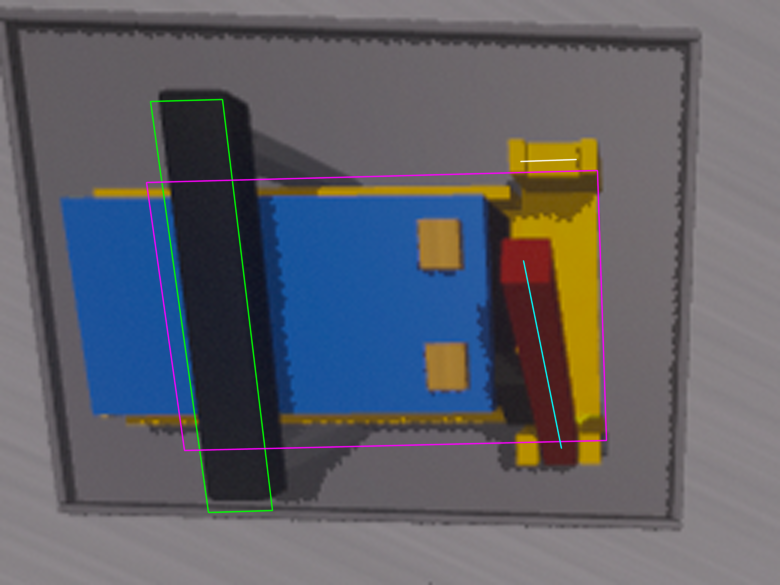

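View pics/t2.png

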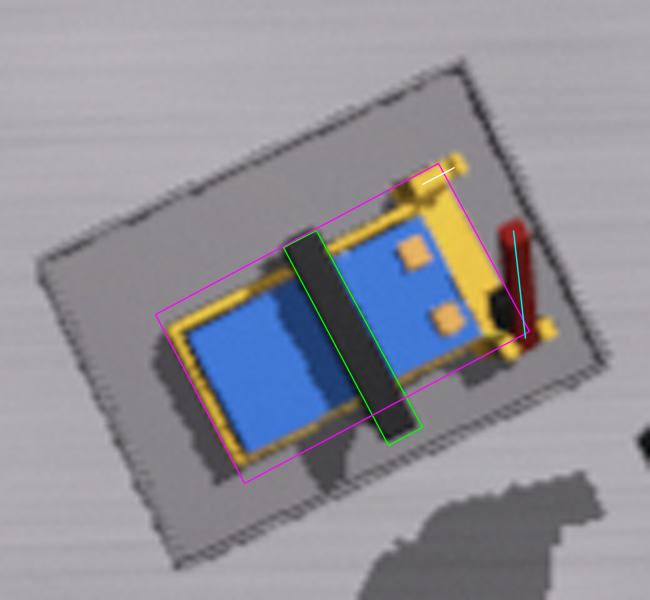

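Run:
```python
from fit import *
import pickle
W,o=wrist(imaging,bot);print(o['t'],o['eef_pos'],np.abs(o['joint_vel']).max(),Rt(o).round(3).tolist())
T=imaging.read_camera("top");S=imaging.read_camera("scene")
pickle.dump((S,T,W),open("v.pkl","wb"))
for n in pts3(0):
    for p,m in((T,'T'),(W,'W')):
        r=nets.spot_point(p,n)
        if r:print(n,m,r[0]['location'],r[0]['score'])
cv2.imwrite("pics/w3.png",cv2.resize(W['image'][20:215,110:370,::-1],None,fx=3,fy=3,interpolation=cv2.INTER_CUBIC))
```

```text
4.7 [ 0.47360676 -0.23135664  0.2973231 ] 0.0018886524645821494 [[0.426, -0.905, 0.0], [-0.905, -0.426, -0.0], [0.0, -0.0, -1.0]]
handle T [384.8, 275.9] 0.79
handle W [186.3, 126.2] 0.62
bar_hinge T [416.4, 276.7] 0.6
bar_hinge W [296.1, 170.0] 0.77
catch T [398.7, 243.1] 0.87
catch W [296.4, 72.4] 0.59
bar_tip T [416.5, 253.4] 0.7
bar_tip W [287.4, 107.4] 0.76
```

View pics/w3.png

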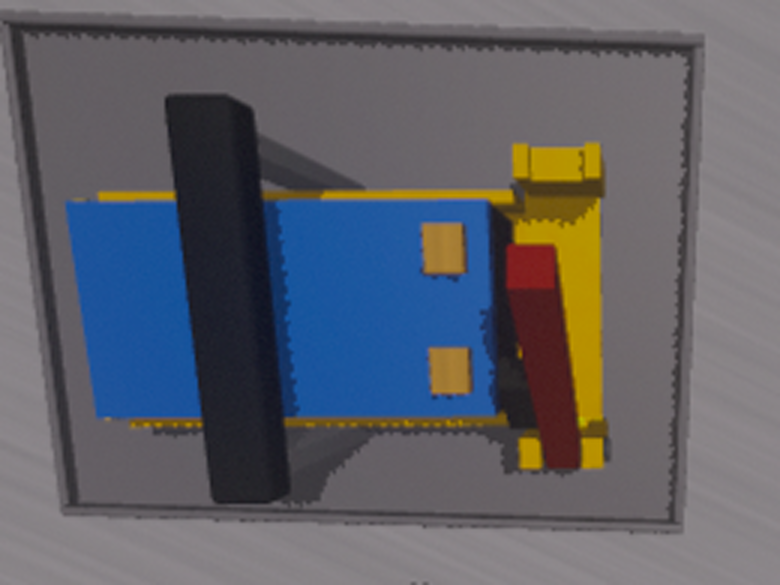

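```bash
cat > f2.py <<'E'
from fit import *
import pickle
S,T,W=pickle.load(open("v.pkl","rb"))
w=lambda a:np.array(a)/3+np.array([110,20])-.33
t=lambda a:np.array(a)/5+np.array([315,210])-.4
C=[(5,22),(704,37),(683,530),(64,513)]
def tr(v): 
    L=np.array([[.09,.125,.014],[.09,-.125,.014],[-.09,-.125,.014],[-.09,.125,.014]]);X=car(v,L);X[:,2]=.014;return X
D=[(37,262),(463,63),(610,368),(177,570)]
fW=lambda v:(proj(W,tr(v))-[w(c) for c in C]).ravel()
fT=lambda v:(proj(T,tr(v))-[t(c) for c in D]).ravel()
for f in(fW,fT):
    r=least_squares(f,[.505,-.1,.42]);print("tray",r.x.round(4),r.fun.round(1))
H=[[.052,.009,.139],[.052,-.009,.139],[-.052,-.009,.139],[-.052,.009,.139]]
def cW(v):
    L=H+[[.046,-.085,.062],[-.046,-.085,.072],[-.046+.12*np.cos(v[3]),-.085,.06+.12*np.sin(v[3])]]
    P=[(166,95),(228,95),(272,500),(213,502),(556,161),(561,452),(531,267)]
    return (proj(W,car(v[:3],L))-[w(p) for p in P]).ravel()
def cT(v):
    L=[[.052,0,.139],[-.052,0,.139],[.046,-.085,.062],[-.046,-.085,.072],[-.046+.12*np.cos(v[3]),-.085,.06+.12*np.sin(v[3])]]
    P=[(303,238),(402,433),(437,176),(527,340),(513,231)]
    return (proj(T,car(v[:3],L))-[t(p) for p in P]).ravel()
for f in(cW,cT,lambda v:np.r_[cW(v),cT(v)]):
    r=least_squares(f,[.497,-.1,.42,1.08],loss='soft_l1');print("car",r.x.round(4),r.fun.round(1))
v=r.x
E
python3 f2.py
```

```text
tray [ 0.5068 -0.1051  0.4123] [-2.  -2.3  0.9 -0.5  1.1  1.8  0.1  2.3]
tray [ 0.5047 -0.1022  0.4073] [-0.9 -0.6  0.1 -0.8  0.6  0.6  0.2  0.8]
car [ 0.4969 -0.1005  0.4425  1.0934] [-1.8 -0.7  1.4 -0.8  0.8  1.6 -1.   1.   0.1 -0.3  0.1  0.2 -0.  -0. ]
car [ 0.4949 -0.1003  0.4445  1.0817] [-0.8 -0.3  0.   0.5  0.4 -0.1  0.3 -0.1 -0.   0. ]
car [ 0.4967 -0.1004  0.4423  1.0919] [-1.9 -0.4  1.3 -0.6  0.7  1.8 -1.1  1.2 -0.  -0.1 -0.   0.4 -0.2  0.
 -0.7 -1.1  0.  -0.3  0.5 -0.8  0.4 -0.7  0.3 -0.3]
```

Emit:
apply_moves --moves "1 -0.035 -0.065 0.04 0 0 0;1 -0.035 -0.065 0.04 0 0 0;1 -0.035 -0.065 0.14 0 0 0;1 -0.035 -0.065 0.14 0 0 0;1 -0.035 -0.065 0.14 0 0 0;1 -0.035 -0.065 0.14 0 0 0;1 0 0 0.1 0 0 0;1 0 0 0.1 0 0 0;1 0 0 0 0 0 0;1 0 0 0 0 0 0"

```text
t: 6.08
eef_pos: [0.5051, -0.1877, 0.1957]
tool_rot: [0.0, 0.845, -0.535, -0.001]
contact_force: [-0.2, -0.0, 0.2]
gripper_width: 0.003
```

```bash
cat > st.py <<'E'
from fit import *
o=bot.get_obs();c,s=np.cos(.442),np.sin(.442);d=np.array(o['eef_pos'])-[.4967,-.1004,.004]
print("t",o['t'],"local",np.round([c*d[0]+s*d[1],-s*d[0]+c*d[1],d[2]],4),"F",np.round(o['contact_force'],1),"w",round(o['gripper_width'],3),"tz",Rt(o)[:,2].round(3))
E
python3 - <<'E'
from st import *
prev=None
for i,a in enumerate(np.linspace(1.15,-.0,12)):
    r=.095-.01*i/11
    P=np.array([-.046+r*np.cos(a)-.006*np.sin(a)-.011,.06+r*np.sin(a)+.006*np.cos(a)])
    print(round(a,2),P.round(4),None if prev is None else ((P-prev)/.12).round(3)); prev=P
W,o=wrist(imaging,bot);cv2.imwrite("pics/w4.png",W['image'][:,:,::-1])
E
```

```text
t 6.0833 local [-0.0297 -0.0825  0.1917] F [-0.2 -0.   0.2] w 0.003 tz [-0.002  0.001 -1.   ]
1.15 [-0.0237  0.1492] None
1.05 [-0.015   0.1444] [ 0.072 -0.04 ]
0.94 [-0.007   0.1388] [ 0.067 -0.046]
0.84 [0.0004 0.1325] [ 0.061 -0.053]
0.73 [0.007  0.1255] [ 0.055 -0.058]
0.63 [0.0127 0.1179] [ 0.048 -0.063]
0.52 [0.0176 0.1099] [ 0.041 -0.067]
0.42 [0.0216 0.1015] [ 0.033 -0.07 ]
0.31 [0.0246 0.0928] [ 0.025 -0.073]
0.21 [0.0267 0.0839] [ 0.017 -0.074]
0.1 [0.0278 0.0749] [ 0.009 -0.075]
-0.0 [0.028 0.066] [ 0.002 -0.074]
```

View pics/w4.png

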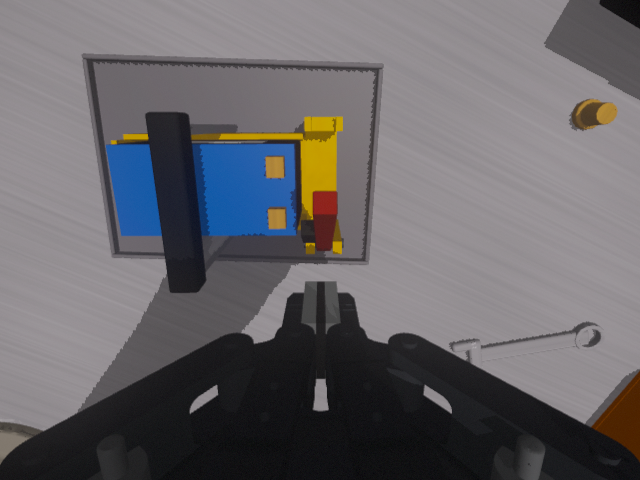

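Emit:
apply_moves --moves "1 0.02 -0.05 0.12 0 0 0;1 0 0 0.12 0 0 0;1 0 0 0.114 0 0 0;1 0 -0.072 0.04 0 0 0;1 0 -0.067 0.046 0 0 0;1 0 -0.061 0.053 0 0 0;1 0 -0.055 0.058 0 0 0;1 0 0 0 0 0 0"

```text
t: 6.8
eef_pos: [0.541, -0.1737, 0.1297]
tool_rot: [-0.001, 0.845, -0.535, 0.0]
contact_force: [1.2, 0.3, 0.4]
gripper_width: -0.001
```

Run:
```python
from st import *
W,o=wrist(imaging,bot);cv2.imwrite("pics/w5.png",W['image'][:,:,::-1])
```

```text
t 6.8 local [ 0.0087 -0.0852  0.1257] F [1.2 0.3 0.4] w -0.001 tz [ 0.001  0.001 -1.   ]
```

View pics/w5.png

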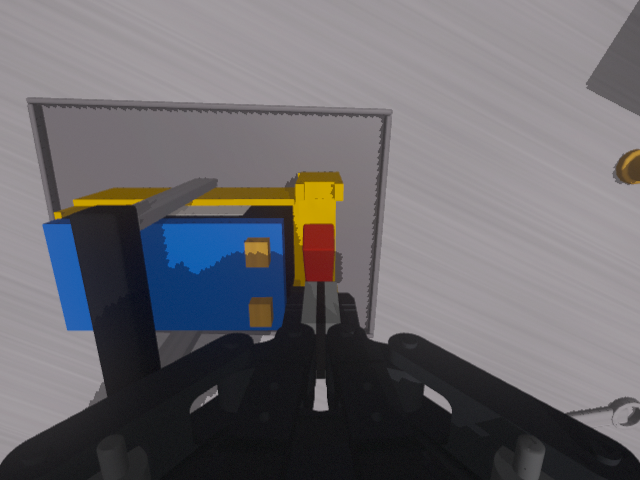

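The bar's end (320,250) is being driven by the fingertips; I continue the arc.

Emit:
apply_moves --moves "1 0 -0.045 0.063 0 0 0;1 0 -0.04 0.067 0 0 0;1 0 -0.035 0.07 0 0 0;1 0 -0.025 0.073 0 0 0;1 0 -0.017 0.074 0 0 0;1 0 -0.01 0.06 0 0 0;1 0 0 0.04 0 0 0;1 0 0 0.03 0 0 0;1 0 0 0.01 0 0 0;1 0 0 0 0 0 0"

```text
t: 7.68
eef_pos: [0.5576, -0.1666, 0.0716]
tool_rot: [0.0, 0.844, -0.536, -0.0]
contact_force: [-1.2, -0.3, 0.1]
gripper_width: 0.001
```

Run:
```python
from st import *
W,o=wrist(imaging,bot);cv2.imwrite("pics/w6.png",W['image'][:,:,::-1])
```

```text
t 7.6833 local [ 0.0268 -0.0859  0.0676] F [-1.2 -0.3  0.1] w 0.001 tz [-0.001  0.    -1.   ]
```

View pics/w6.png

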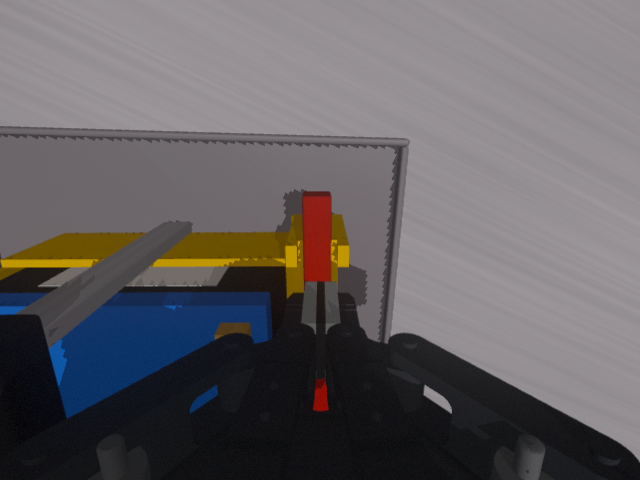

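Emit:
apply_moves --moves "1 0 -0.06 0 0 0 0;1 0 0 0.01 0 0 0;1 0 0 0.01 0 0 0;1 0 0 0 0 0 0"

```text
t: 8.07
eef_pos: [0.5656, -0.163, 0.0701]
tool_rot: [-0.001, 0.844, -0.536, 0.001]
contact_force: [2.1, 0.3, 1.6]
gripper_width: -0.002
```

```bash
python3 st.py
```

```text
t 8.0667 local [ 0.0355 -0.0861  0.0661] F [2.1 0.3 1.6] w -0.002 tz [ 0.002  0.    -1.   ]
```

Emit:
apply_moves --moves "1 0 0 0.01 0 0 0;1 0 0 0.01 0 0 0;1 0 0 0 0 0 0;1 0 0 0 0 0 0"

```text
t: 8.4
eef_pos: [0.5658, -0.1631, 0.0695]
tool_rot: [-0.001, 0.844, -0.536, 0.001]
contact_force: [-3.9, 2.6, 17.8]
gripper_width: 0.002
```

```bash
python3 st.py
```

```text
t 8.4 local [ 0.0356 -0.0862  0.0655] F [-3.9  2.6 17.8] w 0.002 tz [ 0.002 -0.    -1.   ]
```

Emit:
apply_moves --moves "1 0 0 -0.1 0 0 0;1 0 0 -0.2 0 0 0;1 0 0 -0.3 0 0 0;1 0 0 -0.3 0 0 0;1 0 0 -0.25 0 0 0;0.1 -0.15 0.06 0 0 0 0;0.1 -0.2 0.08 0 0 0 0;0.1 -0.2 0.08 0 0 0 0;0.1 -0.17 0.08 0 0 0 0;0.1 0 0 0 0 0 0;0.1 0 0 0 0 0 0;0.1 0 0 0 0 0 0"

```text
t: 9.4
eef_pos: [0.4955, -0.1012, 0.2054]
tool_rot: [0.0, 0.844, -0.536, 0.0]
contact_force: [0.9, 0.1, -0.3]
gripper_width: 0.452
```

Run:
```python
from st import *
W,o=wrist(imaging,bot);S=imaging.read_camera("scene")
cv2.imwrite("pics/w7.png",W['image'][:,:,::-1])
draw(S,(195,185,335,305),(.4967,-.1004,.442),0,5,"pics/s7.png")
```

```text
t 9.4 local [-1.400e-03 -2.000e-04  2.014e-01] F [ 0.9  0.1 -0.3] w 0.452 tz [ 0.001 -0.001 -1.   ]
```

View pics/w7.png

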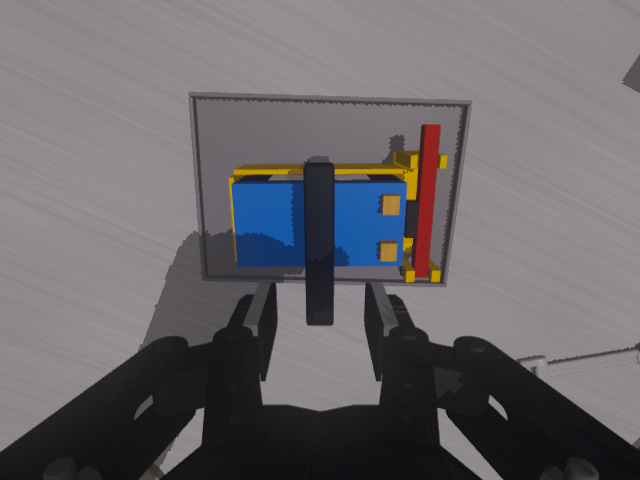

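View pics/s7.png

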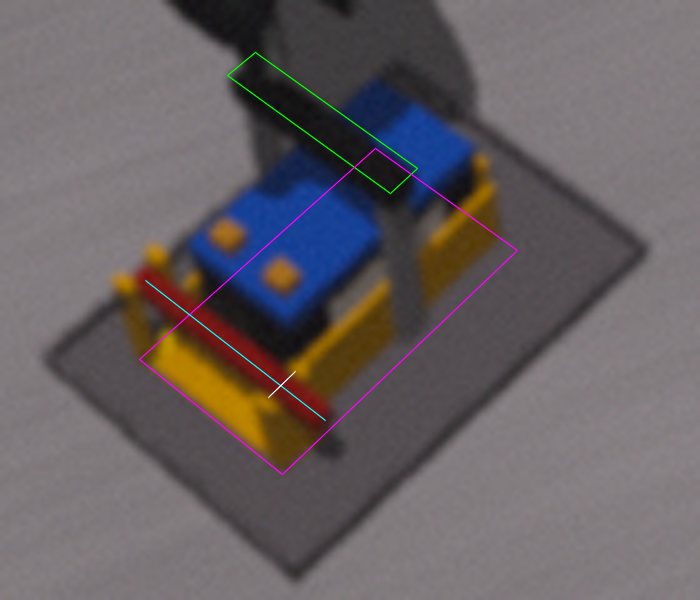

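Emit:
apply_moves --moves "0.1 0 -0.012 0.12 0 0 0;0.1 0 0 0.15 0 0 0;0.1 0 0 0.15 0 0 0;0.1 0 0 0.15 0 0 0;0.1 0 0 0.1 0 0 0;0.1 0 0 0.076 0 0 0;0.1 0 0 0 0 0 0;0.3 0 0 0 0 0 0" --force 80

```text
t: 10.17
eef_pos: [0.4967, -0.1002, 0.1154]
tool_rot: [0.0, 0.844, -0.536, -0.0]
contact_force: [0.3, 0.3, -0.2]
gripper_width: 0.353
```

Run:
```python
from st import *
W,o=wrist(imaging,bot);S=imaging.read_camera("scene")
cv2.imwrite("pics/w8.png",W['image'][:,:,::-1])
```

```text
t 10.1667 local [1.000e-04 2.000e-04 1.114e-01] F [ 0.3  0.3 -0.2] w 0.353 tz [-0.001  0.    -1.   ]
```

View pics/w8.png

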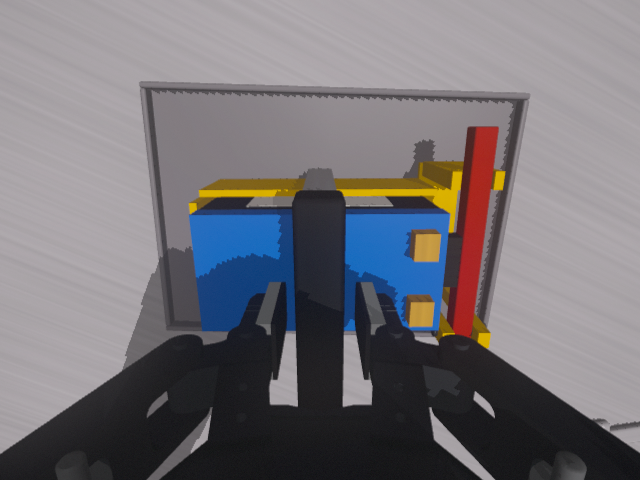

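Handle (column ~319) sits between the pads (270/370). Close gradually.

Emit:
apply_moves --moves "0.5 0 0 0 0 0 0;0.6 0 0 0 0 0 0;0.8 0 0 0 0 0 0;1 0 0 0 0 0 0;1 0 0 0 0 0 0;1 0 0 0 0 0 0;1 0 0 0 0 0 0;1 0 0 0 0 0 0" --force 90

```text
t: 10.93
eef_pos: [0.4971, -0.0999, 0.1167]
tool_rot: [-0.0, 0.844, -0.536, 0.001]
contact_force: [-1.2, -0.1, 6.3]
gripper_width: 0.195
```

```bash
python3 st.py
```

```text
t 10.9333 local [0.0006 0.0003 0.1127] F [-1.2 -0.1  6.3] w 0.195 tz [ 0.002 -0.    -1.   ]
```

Emit:
apply_moves --moves "1 0 0 -0.02 0 0 0;1 0 0 -0.04 0 0 0;1 0 0 -0.06 0 0 0;1 0 0 -0.06 0 0 0;1 0 0 -0.04 0 0 0;1 0 0 -0.02 0 0 0;1 0 0 0 0 0 0"

```text
t: 11.52
eef_pos: [0.497, -0.1001, 0.1452]
tool_rot: [-0.0, 0.844, -0.536, 0.001]
contact_force: [0.5, 0.4, -8.3]
gripper_width: 0.19
```

Run:
```python
from st import *
print(o['torque'])
W,o=wrist(imaging,bot);S=imaging.read_camera("scene")
cv2.imwrite("pics/w9.png",W['image'][:,:,::-1])
cv2.imwrite("pics/s9.png",cv2.resize(S['image'][165:305,175:345,::-1],None,fx=4,fy=4))
```

```text
t 11.5167 local [0.0004 0.0002 0.1412] F [ 0.5  0.4 -8.3] w 0.19 tz [ 0.001 -0.    -1.   ]
[ 0.11503581  0.00491183 -0.04374844]
```

View pics/w9.png

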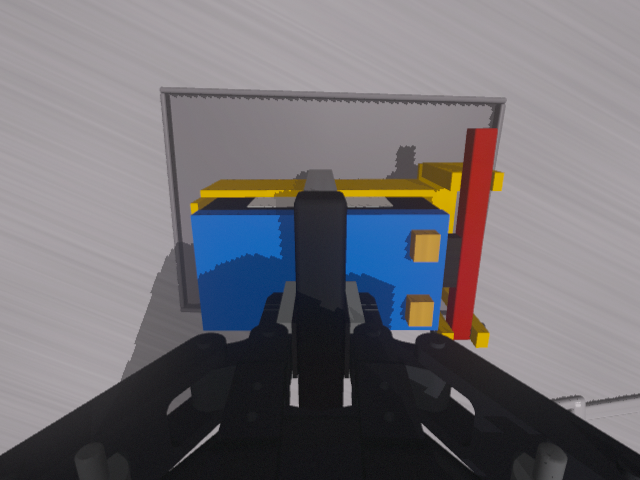

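View pics/s9.png

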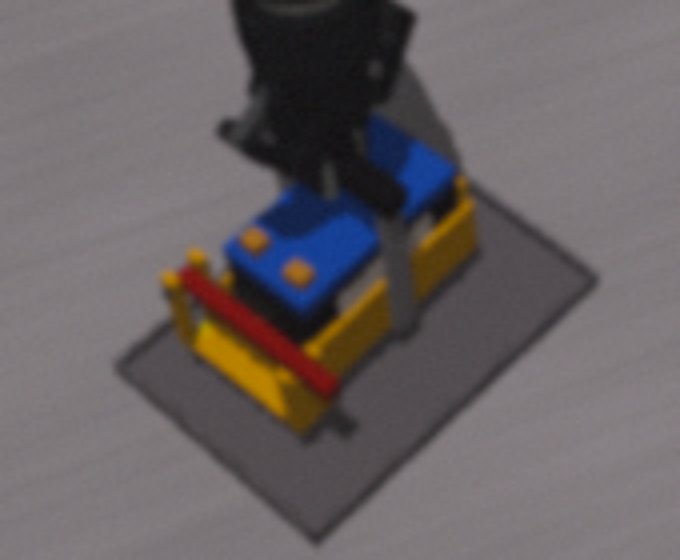

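Emit:
apply_moves --moves "1 0 0 -0.03 0 0 0;1 0.01 -0.01 -0.06 0 0 0;1 0.01 -0.01 -0.08 0 0 0;1 0.01 -0.01 -0.09 0 0 0;1 0.01 -0.01 -0.09 0 0 0;1 0.01 -0.01 -0.09 0 0 0;1 0.005 -0.008 -0.08 0 0 0;1 0 0 -0.05 0 0 0;1 0 0 -0.025 0 0 0;1 0 0 0 0 0 0;1 0 0 0 0 0 0;1 0 0 0 0 0 0"

```text
t: 12.62
eef_pos: [0.505, -0.1029, 0.2152]
tool_rot: [0.0, 0.844, -0.536, -0.001]
contact_force: [0.0, -0.6, -9.2]
gripper_width: 0.195
```

Run:
```python
from st import *
print(o['torque'],np.abs(o['joint_vel']).max())
W,o=wrist(imaging,bot);S=imaging.read_camera("scene")
cv2.imwrite("pics/w10.png",W['image'][:,:,::-1])
cv2.imwrite("pics/s10.png",cv2.resize(S['image'][155:305,175:345,::-1],None,fx=4,fy=4))
```

```text
t 12.6167 local [ 0.0064 -0.0058  0.2112] F [ 0.  -0.6 -9.2] w 0.195 tz [-0.001  0.    -1.   ]
[0.0488941  0.02492588 0.03972531] 0.004156558463093481
```

View pics/w10.png

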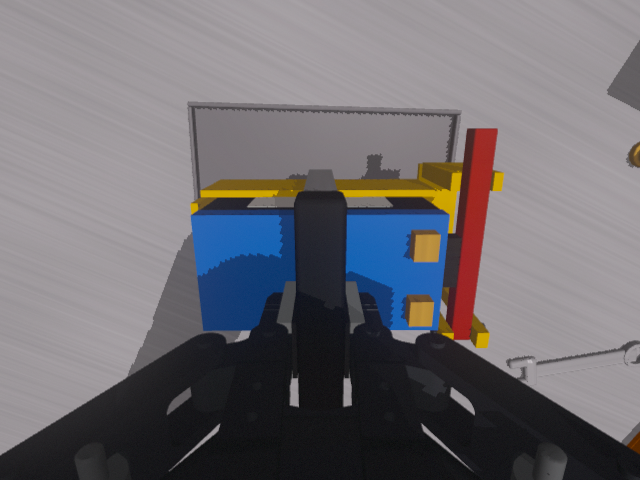

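View pics/s10.png

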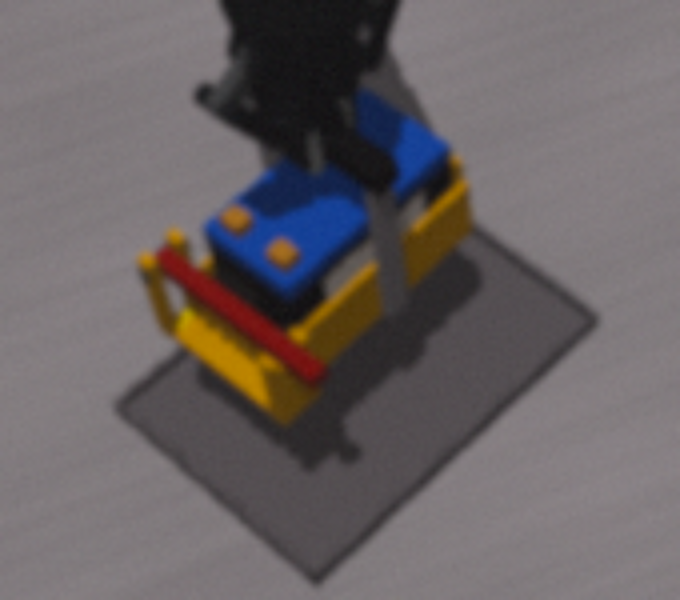

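The carrier hangs unchanged relative to the gripper between w9 and w10 (handle at column 320, bar at column 475). It is about 98 mm above the tray floor, with the bar home and the arm at rest, so I hand in.

Run:
```python
from st import *
print(bot.hand_in())
```

```text
t 12.7167 local [ 0.0065 -0.0059  0.2112] F [ 0.5  0.3 -9.1] w 0.189 tz [-0.001  0.    -1.   ]
the job is handed in; nothing more can be done
None
```

I swung the red bar down into its catch, then lifted the carrier by its black handle and handed the job in with it still held at 12.7 s. The hand-in reports no verdict, so these are my last checks:

- **Bar:** pressing on it stopped at the expected height of about 66 mm on the carrier with 18 N upward force. The pictures afterwards show it home in the catch.
- **Lift:** the carrier hangs about 98–100 mm above the tray floor. It is within a few millimetres of the tray centre, which I place at about (0.506, -0.1035).
- **Hold:** the gripper carries about 9 N with the fingers closed to about 16.5 mm. That is slightly under the nominal 18 mm of the grip, which is probably just width-reading error.
- **Level and still:** I saw no slip or tilt between the last two wrist pictures, and the tool was vertical to 0.001. The joints were moving at under 0.005 rad/s.
- **Small parts and button:** I never moved the arm near them. I did not take a separate final check of where they lie.

**What disagreed:** one early wrist picture was taken while the arm was still settling, and it put the tray about 15 mm off. I repeated it at rest, and the top and wrist views then agreed to about 4 mm.

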